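# Make up two probe-station kits

## Task

Make up the two kits. Blue tray: the red-capped objective in the round nest and the probe positioner in the square nest; white tray: the green-capped objective in the smaller, grey-lined round nest and the brass puck, which you fetch out of the black box, in the larger, orange-lined nest. Each piece must stand upright and flat on the floor of its nest, set down and not dropped; leave the yellow-capped objective, the wafer dish and the amber bottle where they are.

Things in the scene. Friction and masses are not known exactly. Their poses are not given: they have to be found in the camera images.
- lens_red: Microscope objective standing on its front end: dark steel cylinder 32 mm in diameter and 46 mm tall, on top of it a red cap 29 mm in diameter and 8 mm thick (54 mm tall in all), with a band of the same colour near the top of the barrel. About 130 g. Round, so its yaw does not matter. Origin at the centre of its underside, z up along the axis.
- lens_green: Microscope objective standing on its front end: dark steel cylinder 32 mm in diameter and 46 mm tall, on top of it a green cap 29 mm in diameter and 8 mm thick (54 mm tall in all), with a band of the same colour near the top of the barrel. About 130 g. Round, so its yaw does not matter. Origin at the centre of its underside, z up along the axis.
- lens_yellow: Microscope objective standing on its front end: dark steel cylinder 32 mm in diameter and 46 mm tall, on top of it a yellow cap 29 mm in diameter and 8 mm thick (54 mm tall in all), with a band of the same colour near the top of the barrel. About 130 g. Round, so its yaw does not matter. Origin at the centre of its underside, z up along the axis. Not part of either kit: stays where it is.
- positioner: Probe positioner, about 250 g: black block 40 x 40 x 32 mm tall; on it an aluminium carriage 22 mm wide along x and a knob, 58 mm tall in all. At 36 to 46 mm height a brass arm overhangs the block 15 mm to +y and a small knob 7 mm to -y: grip the block's plain x faces, 40 mm apart. Origin at the centre of its underside, z up. Either way round is right in its nest.
- puck: Brass reference puck: plain cylinder 44 mm in diameter and 24 mm tall with a steel-coloured spot on top, about 300 g, lying flat on the floor of the black box, its centre at most 20 mm from the box's centre along each of the box's axes. Origin at the centre of its underside, z up.
- tray_blue: Blue kit tray, fixed: slab 100 mm (x) by 180 mm (y), 12 mm thick, with two flat nests sunk 6 mm into its top (their floors 6 mm above the bench). Centred at y = +45 mm a round grey nest 48 mm in diameter, for the objective; at y = -45 mm a square grey nest 54 x 54 mm, sides along the tray's axes, for the positioner. Origin at the centre of its underside, z up.
- tray_white: White kit tray, fixed: slab 100 mm (x) by 180 mm (y), 12 mm thick, with two flat nests sunk 6 mm into its top (their floors 6 mm above the bench). Centred at y = +45 mm a round grey-floored nest 48 mm in diameter, for the objective; at y = -45 mm a round orange-floored nest 60 mm in diameter, for the puck. Origin at the centre of its underside, z up.
- box: Black opaque open box, fixed to the bench, 170 x 170 mm outside and 45 mm tall, walls and floor 5 mm thick, with the brass puck in it. Origin at the centre of its underside on the bench, axes along its sides, z up.
- dish: Clear round wafer dish 90 mm in diameter and 12 mm tall with a dark wafer on it, beyond the stock on the left. Leave alone. Origin at the centre of its underside.
- bottle: Amber glass bottle with a white cap, 52 mm in diameter and 110 mm tall, standing beyond the stock on the right. Leave alone. Origin at the centre of its underside.
Things that resemble listed ones, but are neither listed nor needed, are in the scene too. What is shaped like the lens_red but purple is not meant.

How it is judged:
At the end, for the whole second after the job is handed in: The four pieces stand released and at rest (under 20 mm/s) in the nests named in the goal: within 12 mm of the nest's centre along each tray axis, underside under 8.5 mm above the bench, tilt under 0.1 rad. Yellow-capped objective, dish and bottle within 20 mm of their start (x of lens_red in the frame of tray_blue between -0.012 and 0.012 m and y of lens_red in the frame of tray_blue between 0.033 and 0.057 m and z of each of lens_red, positioner in the frame of tray_blue below 0.0085 m and angle between each of lens_red, positioner, lens_green, puck's own z axis and vertical below 0.1 rad and linear speed of each of lens_red, positioner, lens_green, puck below 0.02 m/s and x of positioner in the frame of tray_blue between -0.012 and 0.012 m and y of positioner in the frame of tray_blue between -0.057 and -0.033 m and x of lens_green in the frame of tray_white between -0.012 and 0.012 m and y of lens_green in the frame of tray_white between 0.033 and 0.057 m and z of each of lens_green, puck in the frame of tray_white below 0.0085 m and x of puck in the frame of tray_white between -0.012 and 0.012 m and y of puck in the frame of tray_white between -0.057 and -0.033 m and distance of each of lens_yellow, dish, bottle from where it was at the start of the episode below 0.02 m); the robot touches nothing.
It fails at once if a kit piece is dropped or thrown: moving faster than 0.7 m/s while no finger touches it ((linear speed of lens_red above 0.7 m/s and contact force between lens_red and the fingers below 0.05 N) or (linear speed of positioner above 0.7 m/s and contact force between positioner and the fingers below 0.05 N) or (linear speed of lens_green above 0.7 m/s and contact force between lens_green and the fingers below 0.05 N) or (linear speed of puck above 0.7 m/s and contact force between puck and the fingers below 0.05 N)).
It fails at once if the yellow-capped objective, the dish or the bottle is shifted more than 20 mm or tipped more than 0.35 rad (distance of any of lens_yellow, dish, bottle from where it was at the start of the episode above 0.02 m or angle between any of lens_yellow, dish, bottle's own z axis and vertical above 0.35 rad).
It also fails if it takes over 96 s, if anything falls off the work surface, if the arm or the gripper's body presses on something with over 40 N, if the wrist force passes 120 N, or if a joint passes its speed limit or range.

## Robot

A 7-joint arm with a two-finger parallel gripper is mounted at the origin on the work surface. World frame = base frame: x ahead of the robot, y to its left, z up, the work surface at z = 0. Lengths are in m, angles in rad, forces in N, time in s.
With the tool pointing down it reaches from about 0.4 to 0.85 m from the base axis. Payload 6.9 kg.
Tool frame: the origin (TCP) lies between the finger pads; the fingertips stand 8 mm ahead of it and the grasp point (between the pads) lies 11 mm behind it; z points along the fingers, y is the line along which they close (so a half turn about z gives the same grasp; the last joint's range is limited). The gripper opens to 85 mm and grips with 20 to 120 N. Pads are 22 mm wide; open, the fingers measure 114 mm over their backs; the gripper's body (76 mm by 85 mm) begins 54 mm behind the grasp point. The pads swing forward as they close: fully open they stand 13 mm farther back than shut.
Start: joints at [-1.054, 0.507, -0.238, 1.5, 0.126, 1.149, -0.155], TCP at [0.25, 0.573, 0.239] pointing down, gripper open.
Joint ranges: [-3.08, 3.08], [-0.24, 2.05], [-1.43, 1.35], [0, 2.5], [-1.52, 4.66], [0.17, 1.96], [-2.89, 2.89]. Speed limits (rad/s): [2.39, 2.39, 3.14, 3.14, 3.14, 3.14, 3.14].

## Interface

Orientations are given as a rotation vector (axis times angle).
In Python, from rig import robot, imaging, finish_job gives the robot as it stands.
- The arm moves only by the tool arm_command, never from a script. Its argument "steps" is a list of rows, each an object with "offset": the shift along the tool's x, y, z as a fraction of full scale, a list of three; "rot": the turn, a rotation vector about the tool's x, y, z as a fraction of full scale, a list of three; "gripper": the finger opening in mm, from 0 to 85.4. A call has 1 to 12 rows; each row shifts and turns the commanded pose from where the row before left it, along the tool's axes as they then stand; what a row does not reach is not made up. Full scale, the value 1, is 2 cm for a shift and 5 degrees for a turn. A row lasts 1/10 s, in which the tool goes at most 50 mm and 8.59 degrees, less where a joint would pass 70% of its speed; a pose out of reach is approached as far as the arm can. A call with a number of a shift or a turn outside -1 to 1 is refused whole. A call with a gripper value outside its range is refused whole. The fingers move at their own pace and stop on an object; the grip force is fixed at half the most. Time passes only in rows, so rows that do not move let the fingers close. It gives the time, the measured TCP pose, the force, the opening and the grip force at its end, in the units of the state.
- robot.get_obs(): the state, without advancing time (a new reading comes with each control period).
- imaging.get_image(name): name is "scene" or "side" or "wrist"; returns a dict with "img" (420x560x3 uint8, red, green, blue), "camera_matrix" (3x3 intrinsics, pixels), "distortion" ([k1, k2, p1, p2, k3] as OpenCV has them; the pictures are not rectified), "R" (3x3) and "t" (3): a world point X has camera coordinates R X + t. Camera axes: x right, y down, z forward; pixel columns grow to the right and rows downward; lengths in m; the calibration is good to about 2 mm. A picture is of the moment at which its call begins. There is no depth.
- finish_job(): hands the job in; it is judged then, once.
The state is a dict: "time": time; "joint_positions": joint angles; "joint_velocities": joint speeds; "effort": joint torques, N m; "position": TCP position; "tcp_rot": TCP orientation; "contact_force": force on the tool from outside, world axes, zero at the start; "ft_torque": the same for the moment, N m; "gripper_width": finger opening in m; "grasp_force": force on a finger pad.
Only numpy, scipy, OpenCV 4.12 (cv2) and the standard library are available. Lean on these libraries where they do the work, as an engineer would, in place of code of your own. Each camera call takes 0.05 s, during which the arm holds its last target. There are 200 camera calls.

## Working session

There is one attempt and no reset: what is moved stays moved. The work goes in short steps, Python scripts to look and compute and a tool call to move; the robot and the scene stay as the last step left them, time stands still between calls to the robot, and variables do not carry over. Pictures are saved under pics/ and viewed, at most 14 in all, crops included, and the job is handed in when it is done.

Besides the shell and the picture viewer there is one more tool, called after "Call:" as name(argument=value, ...) on one line, values as JSON. arm_command: Moves the arm, as the interface text tells. Its arguments: {"type":"object","properties":{"steps":{"type":"array","items":{"type":"object","properties":{"offset":{"type":"array","items":{"type":"number","minimum":-1,"maximum":1}},"rot":{"type":"array","items":{"type":"number","minimum":-1,"maximum":1}},"gripper":{"type":"number"}}}}},"required":["steps"]}

```bash
mkdir -p pics; ls
cat > h.py <<'E'
import numpy as np,cv2
from rig import robot, imaging, finish_job
def grab(n,f=None):
    d=imaging.get_image(n)
    if f: cv2.imwrite('pics/'+f,d['img'][:,:,::-1])
    return d
def cast(d,uv,z):
    uv=np.array(uv,float).reshape(-1,1,2)
    p=cv2.undistortPoints(uv,np.array(d['camera_matrix']),np.array(d['distortion'])).reshape(-1,2)
    R=np.array(d['R']);t=np.array(d['t']);C=-R.T@t
    r=np.c_[p,np.ones(len(p))]@R
    return C+r*((z-C[2])/r[:,2])[:,None]
def proj(d,X):
    R=np.array(d['R']);return cv2.projectPoints(np.array(X,float).reshape(-1,3),cv2.Rodrigues(R)[0],np.array(d['t'],float),np.array(d['camera_matrix']),np.array(d['distortion']))[0].reshape(-1,2)
E
python3 - <<'E'
from h import *
a=grab('scene','s0.png');b=grab('side','d0.png');c=grab('wrist','w0.png')
for d in (a,b,c): print((-np.array(d['R']).T@d['t']).round(3),np.array(d['R'])[2].round(2), d['camera_matrix'][0][0])
o=robot.get_obs();print(o['position'],o['tcp_rot'],o['time'])
E
```

```text
pics
[1.146 0.258 0.863] [-0.56 -0.24 -0.79] 405.2068094336473
[ 0.318 -0.921  0.631] [ 0.21  0.82 -0.52] 406.39664050778623
[0.176 0.606 0.373] [ 0.29 -0.13 -0.95] 314.912290537392
[0.25007381 0.57238706 0.2386384 ] [-6.42245994e-01 -3.07499673e+00  2.10285868e-03] 0.15
```

View pics/s0.png

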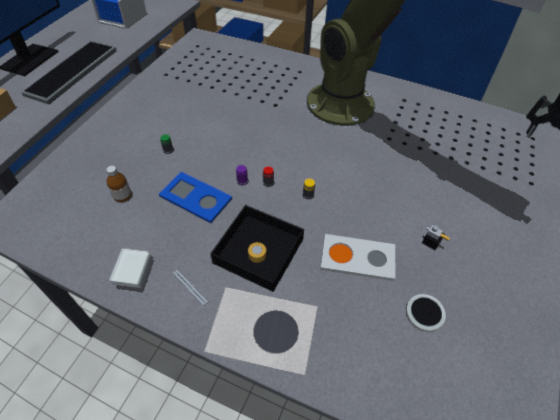

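View pics/d0.png

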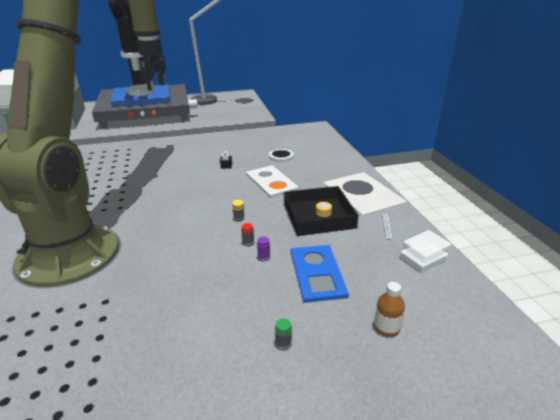

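The scene view shows red at (268,175), purple look-alike at (242,174), yellow at (309,187), green at (166,143), positioner at (434,237), puck in the box at (257,252), blue tray at (195,196) and white tray at (358,256). In the side view, red is at (247,233), purple at (263,247), yellow at (238,209), green at (284,332) and the positioner at (226,160).

lens_red could be (268,175), which is red, or (242,174), which is purple. The red one fits. I'll confirm it with an enlarged crop while measuring.

```bash
cat >> h.py <<'E'
def mask(img,lo,hi):
    h=cv2.cvtColor(img,cv2.COLOR_RGB2HSV)
    return cv2.inRange(h,np.array(lo),np.array(hi))
COL=dict(red=((0,140,60),(6,255,255)),green=((50,120,40),(80,255,255)),yellow=((22,150,90),(32,255,255)),orange=((5,170,120),(17,255,255)),blue=((105,150,90),(125,255,255)),white=((0,0,175),(179,30,255)))
def blob(d,c,near,r=25):
    m=mask(d['img'],*COL[c]);k=np.zeros_like(m);cv2.circle(k,tuple(int(x) for x in near),r,255,-1);m&=k
    n,l,s,ce=cv2.connectedComponentsWithStats(m)
    i=1+np.argmax(s[1:,4]);return (l==i).astype(np.uint8),s[i],ce[i]
def tri(ds,uvs):
    A=np.zeros((3,3));b=np.zeros(3)
    for d,u in zip(ds,uvs):
        C=-np.array(d['R']).T@d['t'];r=cast(d,u,0)[0]-C;r/=np.linalg.norm(r);P=np.eye(3)-np.outer(r,r);A+=P;b+=P@C
    return np.linalg.solve(A,b)
E
python3 - <<'E'
from h import *
a=grab('scene');b=grab('side')
for n,c,p,q in [('red','red',(268,172),(247,229)),('green','green',(166,140),(284,327)),('yellow','yellow',(309,184),(238,206)),('onest','orange',(341,253),(278,185))]:
    z=.05 if n!='onest' else .006
    u=[blob(a,c,p,18),blob(b,c,q,16)]
    print(n,[x[1].tolist() for x in u],tri((a,b),[x[2] for x in u]).round(4),cast(a,u[0][2],z)[0].round(4),cast(b,u[1][2],z)[0].round(4))
def crop(d,x,y,w,h,s):return cv2.resize(d['img'][y:y+h,x:x+w],None,fx=s,fy=s,interpolation=cv2.INTER_CUBIC)
A=crop(a,150,120,200,150,4)[:, :, ::-1];cv2.imwrite('pics/c1.png',A)
B=crop(a,310,210,160,90,5)[:, :, ::-1];cv2.imwrite('pics/c2.png',B)
for c,d,p,z in [('blue',a,(195,196),.012),('blue',b,(319,273),.012),('white',a,(358,256),.012),('white',b,(270,180),.012)]:
    m,s,_=blob(d,c,p,45);ct=max(cv2.findContours(m,0,2)[0],key=cv2.contourArea)
    r=cv2.boxPoints(cv2.minAreaRect((cast(d,ct.reshape(-1,2),z)[:,:2]*1000).astype(np.float32)));print(c,s.tolist(),r.round(0).tolist(),r.mean(0).round(1),cv2.minAreaRect(r))
E
```

```text
red [[264, 167, 9, 8, 61], [242, 223, 10, 8, 68]] [ 0.44   -0.0697  0.0492] [ 0.4417 -0.0696  0.05  ] [ 0.4392 -0.0698  0.05  ]
green [[161, 135, 9, 7, 55], [276, 319, 14, 13, 147]] [ 0.4467 -0.4068  0.0482] [ 0.4488 -0.4055  0.05  ] [ 0.4459 -0.4079  0.05  ]
yellow [[305, 179, 10, 9, 72], [234, 201, 8, 6, 43]] [0.4351 0.0506 0.049 ] [0.4364 0.0507 0.05  ] [0.4347 0.0493 0.05  ]
onest [[330, 244, 22, 19, 316], [270, 183, 16, 5, 63]] [0.5862 0.1965 0.0088] [0.5852 0.1959 0.006 ] [0.5869 0.2025 0.006 ]
blue [159, 172, 73, 50, 1443] [[518.0, -313.0], [620.0, -325.0], [641.0, -145.0], [538.0, -133.0]] [ 579.3 -229. ] ((579.25830078125, -229.03097534179688), (180.6400604248047, 103.38233184814453), 83.43396759033203)
blue [291, 245, 57, 57, 1710] [[513.0, -323.0], [611.0, -335.0], [633.0, -150.0], [535.0, -138.0]] [ 573.1 -236.7] ((573.060302734375, -236.70932006835938), (186.1811065673828, 98.83451080322266), 83.17201232910156)
white [321, 234, 74, 44, 1710] [[506.0, 313.0], [549.0, 141.0], [645.0, 165.0], [601.0, 337.0]] [575.4 239.1] ((575.375, 239.05731201171875), (98.55130004882812, 177.11988830566406), 14.230768203735352)
white [225, 137, 89, 88, 3008] [[292.0, 124.0], [525.0, -38.0], [872.0, 465.0], [639.0, 626.0]] [582.  294.1] ((582.0342407226562, 294.1431884765625), (610.9000244140625, 283.7016296386719), 55.323604583740234)
```

View pics/c1.png

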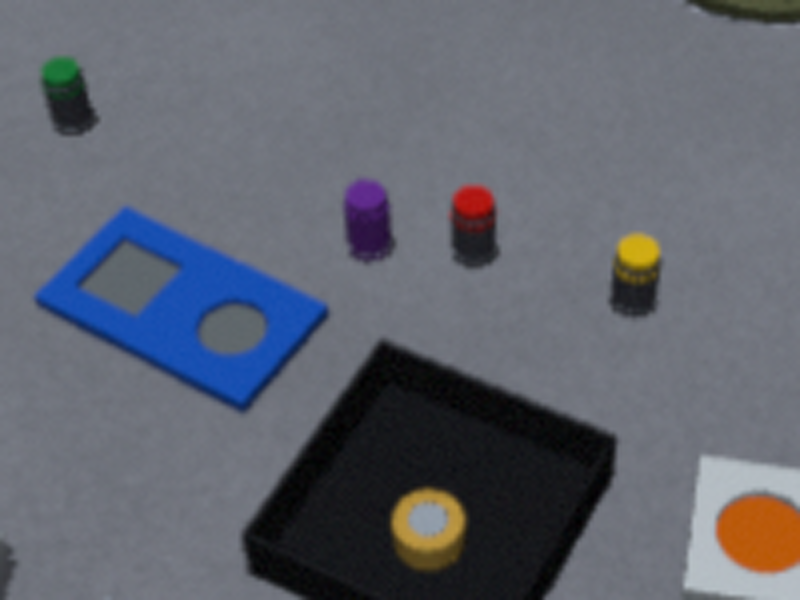

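View pics/c2.png

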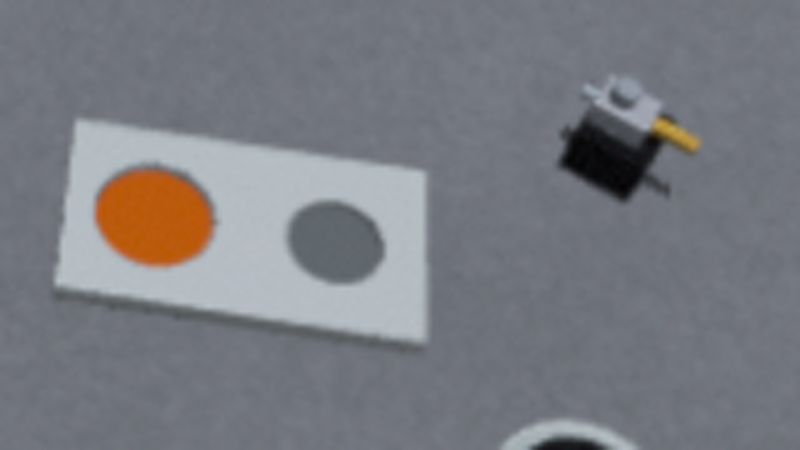

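c1 and c2 confirm it: the red cap at scene (268.5,170) sits on a dark barrel, so it is lens_red. The all-purple one at (242,174) isn't. In c2 the positioner's small knob is at crop (585,90) and its arm tip at (700,148). The orange nest is toward the puck box and the grey nest is at crop (336,242). Next I'll compute the remaining coordinates.

```bash
cat >> h.py <<'E'
def goto(x,y,z,yaw=None):
    """remaining shift in tool units (2cm) after turning tool y to world angle yaw(deg, mod 180), and turn in 5deg units"""
    from scipy.spatial.transform import Rotation as Ro
    o=robot.get_obs();R=Ro.from_rotvec(o['tcp_rot']).as_matrix()
    a=np.degrees(np.arctan2(R[1,1],R[0,1]));d=np.array([x,y,z])-o['position']
    print('t',round(o['time'],2),'pos',np.array(o['position']).round(4),'ytool',a.round(1),'j7',round(o['joint_positions'][6],2),'tilt',np.degrees(np.arccos(-R[2,2])).round(2))
    print('shift units now-frame',(R.T@d/.02).round(2))
    if yaw is not None:
        t=(yaw-a+90)%180-90;print('turn about tool z units',round(-t/5,2))
        Rn=Ro.from_rotvec([0,0,np.radians(t)]).as_matrix()@R;print('shift units after turn',(Rn.T@d/.02).round(2))
E
python3 - <<'E'
from h import *
a=grab('scene');b=grab('side')
P=cast(a,[(427,228),(450,239.6)],.041)[:,:2];d=P[1]-P[0];print('arm',P.round(4),np.degrees(np.arctan2(d[1],d[0])),np.linalg.norm(d))
u=d/np.linalg.norm(d);print('pos c',P.mean(0)-.004*u)
# dark block centroid & puck spot
for n,D,p in (('scene',a,(434,237)),('side',b,(226,160))):
    m=mask(D['img'],(0,0,0),(179,255,50));k=np.zeros_like(m);cv2.circle(k,p,14,255,-1);m&=k
    mo=cv2.moments(m,True);c=(mo['m10']/mo['m00'],mo['m01']/mo['m00']);print(n,c,mo['m00'],cast(D,c,.018)[0])
print('puck top scene',cast(a,[(150+428/4,120+520/4)],.029))
m,s,c=blob(b,'yellow',(324,209),14) if 0 else (mask(b['img'],(10,80,80),(30,255,255)),0,0)
k=np.zeros_like(m);cv2.circle(k,(324,209),14,255,-1);mo=cv2.moments(m&k,True);c=(mo['m10']/mo['m00'],mo['m01']/mo['m00']);print('puck side',c,cast(b,c,.017))
print('green floor nests blue sq/round',cast(a,[(150+130/4,120+276/4),(150+233/4,120+328/4)],.009).round(4),'white grey',cast(a,[(310+336/5,210+242/5)],.009).round(4))
m=mask(a['img'],(0,0,0),(179,255,45));k=np.zeros_like(m);cv2.circle(k,(257,246),60,255,-1);m&=k
ct=max(cv2.findContours(m,0,2)[0],key=cv2.contourArea);print('box',cv2.minAreaRect((cast(a,ct.reshape(-1,2),.045)[:,:2]*1000).astype(np.float32)))
goto(.5,.35,.15,0)
E
```

```text
arm [[0.4448 0.3774]
 [0.456  0.4389]] 79.65391525118139 0.06255180100392894
pos c [0.44965956 0.40422409]
scene (431.3157894736842, 241.42105263157896) 171.0 [0.46287897 0.39954038 0.018     ]
side (225.83333333333334, 163.57575757575756) 66.0 [0.44532738 0.3824155  0.018     ]
puck top scene [[0.67619416 0.00964514 0.029     ]]
puck side (323.42452830188677, 209.17924528301887) [[0.67357787 0.00688878 0.017     ]]
green floor nests blue sq/round [[ 0.571  -0.2733  0.009 ]
 [ 0.5816 -0.184   0.009 ]] white grey [[0.5636 0.285  0.009 ]]
box ((671.0834350585938, 9.860671997070312), (176.3538818359375, 185.80125427246094), 87.34270477294922)
t 0.35 pos [0.2501 0.5726 0.2391] ytool 66.4 j7 -0.15 tilt 0.02
shift units now-frame [-15.9   -5.2    4.46]
turn about tool z units 13.28
shift units after turn [-11.13  12.49   4.45]
```

Call:
arm_command(steps=[{"offset":[-0.9,0.25,0.25],"rot":[0,0,1],"gripper":80},{"offset":[-0.9,0.25,0.25],"rot":[0,0,1],"gripper":80},{"offset":[-0.9,0.25,0.25],"rot":[0,0,1],"gripper":80},{"offset":[-0.9,0.25,0.25],"rot":[0,0,1],"gripper":80},{"offset":[-0.9,0.25,0.25],"rot":[0,0,1],"gripper":80},{"offset":[-0.9,0.25,0.25],"rot":[0,0,1],"gripper":80},{"offset":[-0.9,0.25,0.25],"rot":[0,0,1],"gripper":80},{"offset":[-0.9,0.25,0.25],"rot":[0,0,1],"gripper":80},{"offset":[-0.9,0.25,0.25],"rot":[0,0,1],"gripper":80},{"offset":[-0.9,0.25,0.25],"rot":[0,0,1],"gripper":80},{"offset":[-0.9,0.25,0.25],"rot":[0,0,1],"gripper":80},{"offset":[-0.9,0.25,0.25],"rot":[0,0,1],"gripper":80}])

```text
time: 1.55
position: [0.4249, 0.4476, 0.179]
tcp_rot: [2.098, 2.338, 0.0]
contact_force: [0.4, 0.2, 1.8]
gripper_width: 0.0797
grasp_force: 0.0
```

Run:
```python
from h import *
goto(.4495,.402,.15,-10.3)
```

```text
t 1.55 pos [0.4249 0.4476 0.179 ] ytool 6.2 j7 -0.71 tilt 0.01
shift units now-frame [-2.4   0.98  1.45]
turn about tool z units 3.3
shift units after turn [-2.02  1.62  1.45]
```

Call:
arm_command(steps=[{"rot":[0,0,1],"offset":[0,0,0.5],"gripper":80},{"rot":[0,0,1],"offset":[0,0,0.5],"gripper":80},{"rot":[0,0,1],"offset":[-0.5,0.4,0.5],"gripper":80},{"rot":[0,0,0.3],"offset":[-0.5,0.4,0],"gripper":80},{"offset":[-0.5,0.4,0],"gripper":80},{"offset":[-0.5,0.4,0],"gripper":80},{"offset":[0,0,0],"gripper":80}])

```text
invalid input
```

Run:
```python
from h import *
goto(.4495,.402,.15,-10.3)
a=grab('wrist','w1.png');print((-np.array(a['R']).T@a['t']).round(3),proj(a,[(.4495,.402,.058),(.4495,.402,0)]))
```

```text
t 1.55 pos [0.4249 0.4476 0.179 ] ytool 6.2 j7 -0.71 tilt 0.01
shift units now-frame [-2.4   0.98  1.45]
turn about tool z units 3.3
shift units after turn [-2.02  1.62  1.45]
[0.417 0.53  0.314] [[291.15760432 261.74315234]
 [287.80884043 236.89135964]]
```

View pics/w1.png

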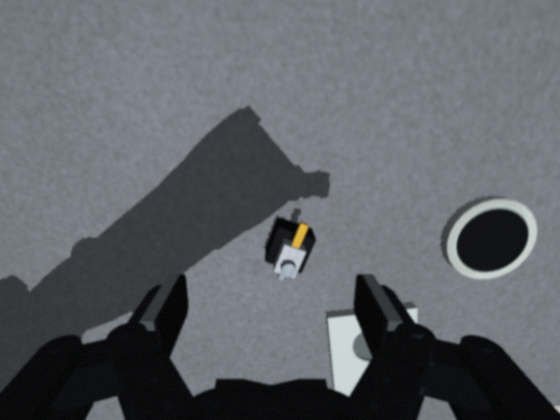

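The wrist view shows the positioner block around (290,240), arm tip near (303,226), small knob near (284,277). This matches the prediction. I'll compute its yaw, and resend the move with every field filled in.

Call:
arm_command(steps=[{"rot":[0,0,1],"offset":[0,0,0.5],"gripper":80},{"rot":[0,0,1],"offset":[0,0,0.5],"gripper":80},{"rot":[0,0,1],"offset":[-0.5,0.4,0.5],"gripper":80},{"rot":[0,0,0.3],"offset":[-0.5,0.4,0],"gripper":80},{"rot":[0,0,0],"offset":[-0.5,0.4,0],"gripper":80},{"rot":[0,0,0],"offset":[-0.5,0.4,0],"gripper":80},{"rot":[0,0,0],"offset":[0,0,0],"gripper":80}])

```text
time: 2.3
position: [0.4524, 0.4016, 0.1501]
tcp_rot: [2.409, 2.014, 0.001]
contact_force: [0.7, -0.3, 0.5]
gripper_width: 0.08
grasp_force: 0.0
```

Run:
```python
from h import *
goto(.4495,.402,.15,-10.3)
a=grab('wrist')
cv2.imwrite('pics/w2.png',cv2.resize(a['img'][180:420,160:420],None,fx=2.4,fy=2.4,interpolation=cv2.INTER_CUBIC)[:,:,::-1]);print((-np.array(a['R']).T@a['t']).round(3),proj(a,[(.4495,.402,.058),(.4495,.402,0)]))
```

```text
t 2.3 pos [0.4524 0.4016 0.1501] ytool -10.2 j7 -0.86 tilt 0.09
shift units now-frame [-0.01 -0.14  0.  ]
turn about tool z units 0.02
shift units after turn [-0.01 -0.14  0.  ]
[0.468 0.483 0.285] [[265.56966302 223.26427927]
 [266.38270144 201.96529951]]
```

View pics/w2.png

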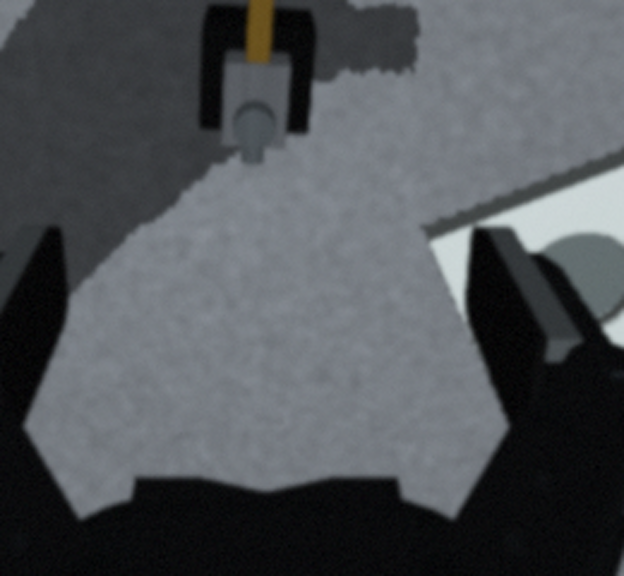

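In w2 the block is at crop x 200–315. Its -y top edge runs (200,128)–(310,132), and the top knob is at (254,120). I'll cast those points.

Run:
```python
from h import *
a=grab('wrist')
f=lambda p:(160+p[0]/2.4,180+p[1]/2.4)
E=cast(a,[f((200,128)),f((310,132))],.032);print(E.round(4),np.degrees(np.arctan2(*(E[1]-E[0])[[1,0]])))
print(cast(a,[f((254,120))],.058).round(4), cast(a,[f((259,60)),f((252,160))],.041).round(4))
e=(E[1]-E[0])[:2];e/=np.linalg.norm(e);n=np.array([-e[1],e[0]]);print('centre',E.mean(0)[:2]+.02*n)
```

```text
[[0.4259 0.3885 0.032 ]
 [0.4646 0.38   0.032 ]] -12.431095816297724
[[0.4477 0.398  0.058 ]] [[0.4519 0.4125 0.041 ]
 [0.4429 0.3768 0.041 ]]
centre [0.44954675 0.40375375]
```

Call:
arm_command(steps=[{"rot":[0,0,0.3],"offset":[0.08,-0.14,1],"gripper":70},{"rot":[0,0,0],"offset":[0,0,1],"gripper":70},{"rot":[0,0,0],"offset":[0,0,1],"gripper":70},{"rot":[0,0,0],"offset":[0,0,1],"gripper":70},{"rot":[0,0,0],"offset":[0,0,1],"gripper":70},{"rot":[0,0,0],"offset":[0,0,1],"gripper":70},{"rot":[0,0,0],"offset":[0,0,0.5],"gripper":70},{"rot":[0,0,0],"offset":[0,0,0.1],"gripper":70},{"rot":[0,0,0],"offset":[0,0,0],"gripper":70}])

```text
time: 3.3
position: [0.4479, 0.4066, 0.0176]
tcp_rot: [-2.434, -1.986, -0.0]
contact_force: [-0.0, -0.5, 0.2]
gripper_width: 0.0698
grasp_force: 0.0
```

Call:
arm_command(steps=[{"rot":[0,0,0],"offset":[0,0,0],"gripper":30},{"rot":[0,0,0],"offset":[0,0,0],"gripper":30},{"rot":[0,0,0],"offset":[0,0,0],"gripper":30},{"rot":[0,0,0],"offset":[0,0,0],"gripper":30},{"rot":[0,0,0],"offset":[0,0,0],"gripper":30},{"rot":[0,0,0],"offset":[0,0,0],"gripper":30},{"rot":[0,0,0],"offset":[0,0,0],"gripper":30}])

```text
time: 4.0
position: [0.4488, 0.4068, 0.0187]
tcp_rot: [-2.435, -1.985, -0.004]
contact_force: [0.5, -0.5, 5.5]
gripper_width: 0.0386
grasp_force: 61.9
```

Call:
arm_command(steps=[{"rot":[0,0,0],"offset":[0,0,-0.5],"gripper":30},{"rot":[0,0,0],"offset":[0,0,-1],"gripper":30},{"rot":[0,0,0],"offset":[0,0,-1],"gripper":30},{"rot":[0,0,0],"offset":[0,0,-1],"gripper":30},{"rot":[0,0,0],"offset":[-0.5,0.2,-1],"gripper":30},{"rot":[0,0,0],"offset":[-1,0.4,-1],"gripper":30},{"rot":[0,0,0],"offset":[-1,0.4,-0.5],"gripper":30},{"rot":[0,0,0],"offset":[-1,0.4,0],"gripper":30},{"rot":[0,0,0],"offset":[-1,0.4,0],"gripper":30},{"rot":[0,0,0],"offset":[-1,0.4,0],"gripper":30},{"rot":[0,0,0],"offset":[-1,0.4,0],"gripper":30},{"rot":[0,0,0],"offset":[-1,0.4,0],"gripper":30}])

```text
time: 5.2
position: [0.4762, 0.2451, 0.1372]
tcp_rot: [-2.435, -1.985, 0.002]
contact_force: [0.6, -0.4, -3.5]
gripper_width: 0.039
grasp_force: 61.0
```

Call:
arm_command(steps=[{"rot":[0,0,0],"offset":[-1,0.4,0],"gripper":30},{"rot":[0,0,0],"offset":[-1,0.4,0],"gripper":30},{"rot":[0,0,0],"offset":[-1,0.4,0],"gripper":30},{"rot":[0,0,0],"offset":[-1,0.4,0],"gripper":30},{"rot":[0,0,0],"offset":[-1,0.4,0],"gripper":30},{"rot":[0,0,0],"offset":[-1,0.4,0],"gripper":30},{"rot":[0,0,0],"offset":[-1,0.4,0],"gripper":30},{"rot":[0,0,0],"offset":[-1,0.4,0],"gripper":30},{"rot":[0,0,0],"offset":[-1,0.4,0],"gripper":30},{"rot":[0,0,0],"offset":[-1,0.4,0],"gripper":30},{"rot":[0,0,0],"offset":[-1,0.4,0],"gripper":30},{"rot":[0,0,0],"offset":[-1,0.4,0],"gripper":30}])

```text
time: 6.4
position: [0.5215, -0.0089, 0.1372]
tcp_rot: [-2.435, -1.984, 0.002]
contact_force: [0.6, -0.7, -3.1]
gripper_width: 0.0385
grasp_force: 61.0
```

Run:
```python
from h import *
goto(.5708,-.2717,.13,-6.7)
a=grab('scene');print('bottle',cast(a,[(119,196)],0.))
```

```text
t 6.4 pos [ 0.5215 -0.0089  0.1372] ytool -11.6 j7 -0.14 tilt 0.06
shift units now-frame [-12.37   5.07   0.36]
turn about tool z units -0.99
shift units after turn [-12.76   3.98   0.36]
bottle [[ 6.62202895e-01 -4.28993843e-01 -1.11022302e-16]]
```

Call:
arm_command(steps=[{"rot":[0,0,-0.5],"offset":[-1,0.4,0],"gripper":30},{"rot":[0,0,-0.5],"offset":[-1,0.4,0],"gripper":30},{"rot":[0,0,0],"offset":[-1,0.3,0],"gripper":30},{"rot":[0,0,0],"offset":[-1,0.3,0],"gripper":30},{"rot":[0,0,0],"offset":[-1,0.3,0],"gripper":30},{"rot":[0,0,0],"offset":[-1,0.3,0],"gripper":30},{"rot":[0,0,0],"offset":[-1,0.3,0],"gripper":30},{"rot":[0,0,0],"offset":[-1,0.3,0],"gripper":30},{"rot":[0,0,0],"offset":[-1,0.3,0],"gripper":30},{"rot":[0,0,0],"offset":[-1,0.3,0],"gripper":30},{"rot":[0,0,0],"offset":[-1,0.3,0],"gripper":30},{"rot":[0,0,0],"offset":[-0.8,0.2,0],"gripper":30}])

```text
time: 7.65
position: [0.565, -0.2526, 0.137]
tcp_rot: [-2.347, -2.088, 0.002]
contact_force: [-0.4, -0.4, -3.0]
gripper_width: 0.0388
grasp_force: 61.0
```

Call:
arm_command(steps=[{"rot":[0,0,0],"offset":[-0.5,0.15,0.5],"gripper":30},{"rot":[0,0,0],"offset":[0,0,1],"gripper":30},{"rot":[0,0,0],"offset":[0,0,0.8],"gripper":30},{"rot":[0,0,0],"offset":[0,0,0],"gripper":30},{"rot":[0,0,0],"offset":[0,0,0],"gripper":30}])

```text
time: 8.15
position: [0.5675, -0.2607, 0.0908]
tcp_rot: [-2.344, -2.09, 0.001]
contact_force: [-0.0, -0.3, -3.8]
gripper_width: 0.0388
grasp_force: 60.9
```

Run:
```python
from h import *
goto(.5708,-.2717,.025,-6.7)
a=grab('wrist','w3.png')
# predicted square nest corners
c,s=np.cos(np.radians(-6.7)),np.sin(np.radians(-6.7))
Q=[(.5708+c*x-s*y,-.2747+s*x+c*y,.012) for x,y in ((-.027,-.027),(.027,-.027),(.027,.027),(-.027,.027))]
print(proj(a,Q).round(0).tolist())
m=mask(a['img'],*COL['blue']);print(m.sum()/255)
b=a['img'].copy();cv2.polylines(b,[proj(a,Q).astype(int)],True,(255,0,0),1);cv2.imwrite('pics/w3.png',b[:,:,::-1])
```

```text
t 8.15 pos [ 0.5675 -0.2607  0.0908] ytool -6.6 j7 0.35 tilt 0.08
shift units now-frame [-0.53  0.23  3.29]
turn about tool z units 0.03
shift units after turn [-0.53  0.23  3.29]
[[241.0, 279.0], [311.0, 279.0], [314.0, 212.0], [239.0, 212.0]]
24889.0
```

View pics/w3.png

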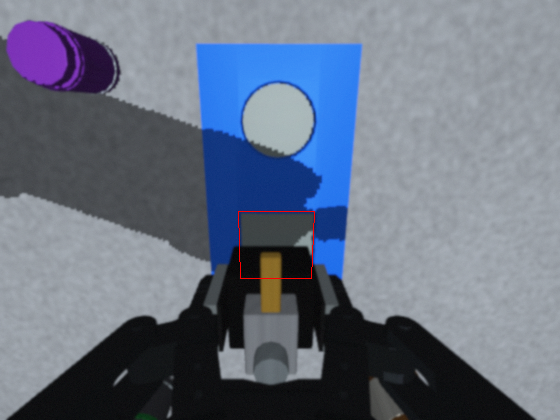

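w3 shows the nest's far edge at row 212 and its sides at columns 239 and 314, right on the prediction. The round nest is at (279,119). Block front bottom edge is near row 247. I'll check how the piece sits in the grip and where the round nest is.

Run:
```python
from h import *
a=grab('wrist')
print(cast(a,[(240,247),(312,247)],.0725).round(4),'round',cast(a,[(279,119)],.010).round(4),'purple bottom',cast(a,[(95,70)],.01).round(3))
```

```text
[[ 0.5542 -0.246   0.0725]
 [ 0.5923 -0.2504  0.0725]] round [[ 0.5831 -0.1856  0.01  ]] purple bottom [[ 0.472 -0.144  0.01 ]]
```

Call:
arm_command(steps=[{"rot":[0,0,0],"offset":[-0.45,0.1,0],"gripper":30},{"rot":[0,0,0],"offset":[0,0,1],"gripper":30},{"rot":[0,0,0],"offset":[0,0,1],"gripper":30},{"rot":[0,0,0],"offset":[0,0,0.5],"gripper":30},{"rot":[0,0,0],"offset":[0,0,0.25],"gripper":30},{"rot":[0,0,0],"offset":[0,0,0.25],"gripper":30},{"rot":[0,0,0],"offset":[0,0,0.15],"gripper":30},{"rot":[0,0,0],"offset":[0,0,0.1],"gripper":30},{"rot":[0,0,0],"offset":[0,0,0],"gripper":30}])

```text
time: 9.15
position: [0.5689, -0.2703, 0.0265]
tcp_rot: [2.345, 2.09, 0.0]
contact_force: [0.5, 0.7, -3.0]
gripper_width: 0.0387
grasp_force: 61.0
```

Call:
arm_command(steps=[{"rot":[0,0,0],"offset":[0,0,0.05],"gripper":30},{"rot":[0,0,0],"offset":[0,0,0.05],"gripper":30},{"rot":[0,0,0],"offset":[0,0,0],"gripper":30}])

```text
time: 9.45
position: [0.569, -0.2704, 0.0247]
tcp_rot: [2.345, 2.09, 0.0]
contact_force: [0.1, -0.2, -0.4]
gripper_width: 0.0389
grasp_force: 61.3
```

Contact has started: the weight is off the grip. Release.

Call:
arm_command(steps=[{"rot":[0,0,0],"offset":[0,0,0.02],"gripper":50},{"rot":[0,0,0],"offset":[0,0,0],"gripper":55},{"rot":[0,0,0],"offset":[0,0,0],"gripper":60},{"rot":[0,0,0],"offset":[0,0,0],"gripper":60},{"rot":[0,0,0],"offset":[0,0,-0.5],"gripper":60},{"rot":[0,0,0],"offset":[0,0,-1],"gripper":60},{"rot":[0,0,0],"offset":[0,0,-1],"gripper":60},{"rot":[0,0,0],"offset":[0,0,-1],"gripper":60},{"rot":[0,0,0],"offset":[0,0,-1],"gripper":60},{"rot":[0,0,0],"offset":[0.5,0,-1],"gripper":60},{"rot":[0,0,0],"offset":[0.5,0,0],"gripper":60},{"rot":[0,0,0],"offset":[0,0,0],"gripper":60}])

```text
time: 10.65
position: [0.5718, -0.2483, 0.1345]
tcp_rot: [2.343, 2.093, 0.003]
contact_force: [-0.4, 0.7, 0.1]
gripper_width: 0.06
grasp_force: 0.0
```

Run:
```python
from h import *
goto(.440,-.0697,.14,90)
a=grab('wrist');cv2.imwrite('pics/w4.png',a['img'][:,:,::-1])
```

```text
t 10.65 pos [ 0.5718 -0.2483  0.1345] ytool -6.5 j7 0.33 tilt 0.09
shift units now-frame [ 8.13 -7.55 -0.27]
turn about tool z units 16.71
shift units after turn [-6.59 -8.93 -0.29]
```

View pics/w4.png

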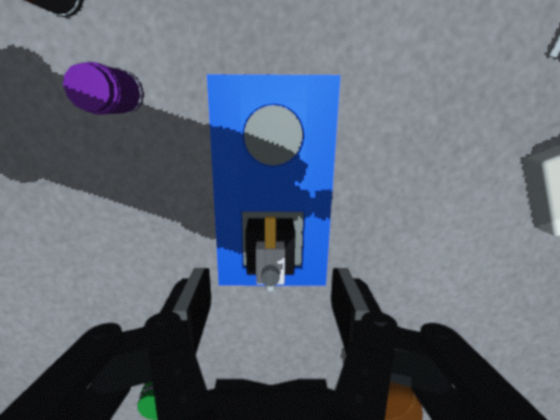

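w4 shows the positioner upright inside the square nest: block at columns 246–296, nest at 242–304. Now red.

Call:
arm_command(steps=[{"rot":[0,0,0],"offset":[1,-0.9,0],"gripper":60},{"rot":[0,0,0],"offset":[1,-0.9,0],"gripper":60},{"rot":[0,0,0],"offset":[1,-0.9,0],"gripper":60},{"rot":[0,0,0],"offset":[1,-0.9,0],"gripper":60},{"rot":[0,0,0],"offset":[1,-1,0],"gripper":60},{"rot":[0,0,0],"offset":[1,-1,0],"gripper":60},{"rot":[0,0,0],"offset":[1,-1,0],"gripper":60},{"rot":[0,0,0],"offset":[0.5,-0.6,0],"gripper":60},{"rot":[0,0,0],"offset":[0.2,-0.1,0],"gripper":60},{"rot":[0,0,0],"offset":[0,0,0],"gripper":60}])

```text
time: 11.7
position: [0.4438, -0.0806, 0.1336]
tcp_rot: [-2.345, -2.09, 0.001]
contact_force: [-0.3, 0.2, -0.2]
gripper_width: 0.0598
grasp_force: 0.0
```

```bash
cat >> h.py <<'E'
def cap(c,near=(275,215),r=70):
    """lens position: rows/cols extents of cap+band mask, its centroid cast at z=.049"""
    a=grab('wrist');m,s,ce=blob(a,c,near,r);p=cast(a,[ce],.049)[0];print(c,s.tolist(),ce.round(1),p.round(4));return p
E
python3 - <<'E'
from h import *
p=cap('red');goto(*p[:2],.023)
E
```

```text
red [245, 195, 39, 39, 1176] [264.3 214.5] [ 0.4411 -0.0708  0.049 ]
t 11.75 pos [ 0.4443 -0.0812  0.1337] ytool -6.6 j7 0.09 tilt 0.03
shift units now-frame [ 0.5  -0.22  5.54]
```

Call:
arm_command(steps=[{"rot":[0,0,0],"offset":[0.5,-0.22,0.5],"gripper":60},{"rot":[0,0,0],"offset":[0,0,1],"gripper":60},{"rot":[0,0,0],"offset":[0,0,1],"gripper":60},{"rot":[0,0,0],"offset":[0,0,1],"gripper":60},{"rot":[0,0,0],"offset":[0,0,1],"gripper":60},{"rot":[0,0,0],"offset":[0,0,0.8],"gripper":60},{"rot":[0,0,0],"offset":[0,0,0.2],"gripper":60},{"rot":[0,0,0],"offset":[0,0,0],"gripper":25},{"rot":[0,0,0],"offset":[0,0,0],"gripper":25},{"rot":[0,0,0],"offset":[0,0,0],"gripper":25},{"rot":[0,0,0],"offset":[0,0,0],"gripper":25},{"rot":[0,0,0],"offset":[0,0,0],"gripper":25}])

```text
time: 12.95
position: [0.441, -0.0704, 0.0245]
tcp_rot: [2.345, 2.089, 0.001]
contact_force: [-0.4, 0.3, 5.3]
gripper_width: 0.0295
grasp_force: 59.3
```

Run:
```python
from h import *
goto(.5815,-.185,.14,-6.6);print(robot.get_obs()['grasp_force'],robot.get_obs()['gripper_width'])
```

```text
t 12.95 pos [ 0.441  -0.0704  0.0245] ytool -6.6 j7 0.1 tilt 0.09
shift units now-frame [-4.88  7.65 -5.76]
turn about tool z units -0.0
shift units after turn [-4.89  7.65 -5.76]
59.30718004703522 0.029476449733778092
```

Call:
arm_command(steps=[{"rot":[0,0,0],"offset":[0,0,-0.5],"gripper":25},{"rot":[0,0,0],"offset":[0,0,-1],"gripper":25},{"rot":[0,0,0],"offset":[0,0,-1],"gripper":25},{"rot":[0,0,0],"offset":[0,0.5,-1],"gripper":25},{"rot":[0,0,0],"offset":[-0.5,1,-0.5],"gripper":25},{"rot":[0,0,0],"offset":[-0.7,1,0],"gripper":25},{"rot":[0,0,0],"offset":[-0.7,1,0],"gripper":25},{"rot":[0,0,0],"offset":[-0.7,1,0],"gripper":25},{"rot":[0,0,0],"offset":[-0.7,1,0],"gripper":25},{"rot":[0,0,0],"offset":[-0.7,1,0],"gripper":25},{"rot":[0,0,0],"offset":[-0.5,0.7,0],"gripper":25},{"rot":[0,0,0],"offset":[0,0,0],"gripper":25}])

```text
time: 14.15
position: [0.5743, -0.1781, 0.1043]
tcp_rot: [2.346, 2.087, -0.0]
contact_force: [-0.3, 0.5, -1.9]
gripper_width: 0.0296
grasp_force: 59.5
```

Run:
```python
from h import *
goto(.5815,-.185,.0315,-6.6);print(robot.get_obs()['grasp_force'],robot.get_obs()['gripper_width'])
```

```text
t 14.15 pos [ 0.5743 -0.1781  0.1043] ytool -6.7 j7 0.22 tilt 0.1
shift units now-frame [-0.3   0.39  3.64]
turn about tool z units -0.02
shift units after turn [-0.3   0.39  3.64]
59.548686146736145 0.02961523930397308
```

Call:
arm_command(steps=[{"rot":[0,0,0],"offset":[-0.3,0.4,0],"gripper":25},{"rot":[0,0,0],"offset":[0,0,1],"gripper":25},{"rot":[0,0,0],"offset":[0,0,1],"gripper":25},{"rot":[0,0,0],"offset":[0,0,0.7],"gripper":25},{"rot":[0,0,0],"offset":[0,0,0.4],"gripper":25},{"rot":[0,0,0],"offset":[0,0,0.3],"gripper":25},{"rot":[0,0,0],"offset":[0,0,0.2],"gripper":25},{"rot":[0,0,0],"offset":[0,0,0.05],"gripper":25},{"rot":[0,0,0],"offset":[0,0,0],"gripper":25}])

```text
time: 15.05
position: [0.5807, -0.1831, 0.0312]
tcp_rot: [2.345, 2.09, 0.0]
contact_force: [0.4, -0.1, -1.8]
gripper_width: 0.0296
grasp_force: 59.6
```

Call:
arm_command(steps=[{"rot":[0,0,0],"offset":[-0.08,0,0.05],"gripper":25},{"rot":[0,0,0],"offset":[0,0,0],"gripper":25}])

```text
time: 15.25
position: [0.5808, -0.1843, 0.0306]
tcp_rot: [2.345, 2.09, 0.002]
contact_force: [-0.4, 1.8, 2.8]
gripper_width: 0.0295
grasp_force: 59.7
```

Call:
arm_command(steps=[{"rot":[0,0,0],"offset":[0,0,0],"gripper":40},{"rot":[0,0,0],"offset":[0,0,0],"gripper":50},{"rot":[0,0,0],"offset":[0,0,0],"gripper":55},{"rot":[0,0,0],"offset":[0,0,0],"gripper":55},{"rot":[0,0,0],"offset":[0,0,-0.5],"gripper":55},{"rot":[0,0,0],"offset":[0,0,-1],"gripper":55},{"rot":[0,0,0],"offset":[0,0,-1],"gripper":55},{"rot":[0,0,0],"offset":[0,0,-1],"gripper":55},{"rot":[0,0,0],"offset":[0,0,-1],"gripper":55},{"rot":[0,0,0],"offset":[-1,-0.5,-0.7],"gripper":60},{"rot":[0,0,0],"offset":[-1,-0.5,0],"gripper":60},{"rot":[0,0,0],"offset":[-1,-0.5,0],"gripper":60}])

```text
time: 16.45
position: [0.5435, -0.2415, 0.1354]
tcp_rot: [2.344, 2.089, 0.001]
contact_force: [-0.1, 0.3, -0.1]
gripper_width: 0.0599
grasp_force: 0.0
```

Call:
arm_command(steps=[{"rot":[0,0,0],"offset":[-1,-0.5,0],"gripper":60},{"rot":[0,0,0],"offset":[-1,-0.5,0],"gripper":60},{"rot":[0,0,0],"offset":[-1,-0.5,0],"gripper":60},{"rot":[0,0,0],"offset":[-1,-0.5,0],"gripper":60},{"rot":[0,0,0],"offset":[-1,-0.5,0],"gripper":60},{"rot":[0,0,0],"offset":[-1,-0.5,0],"gripper":60},{"rot":[0,0,0],"offset":[-0.8,-0.4,0],"gripper":60},{"rot":[0,0,0],"offset":[-0.4,-0.3,0],"gripper":60},{"rot":[0,0,0],"offset":[0,0,0],"gripper":60}])

```text
time: 17.35
position: [0.4523, -0.3766, 0.1344]
tcp_rot: [2.348, 2.087, -0.001]
contact_force: [0.4, 0.0, 0.5]
gripper_width: 0.06
grasp_force: 0.0
```

Run:
```python
from h import *
p=cap('green');goto(*p[:2],.023)
grab('scene','s1.png')
```

```text
green [251, 247, 36, 36, 1030] [268.5 264.7] [ 0.4478 -0.4084  0.049 ]
t 17.4 pos [ 0.4534 -0.3753  0.1343] ytool -6.6 j7 0.6 tilt 0.02
shift units now-frame [-1.67 -0.09  5.56]
```

View pics/s1.png

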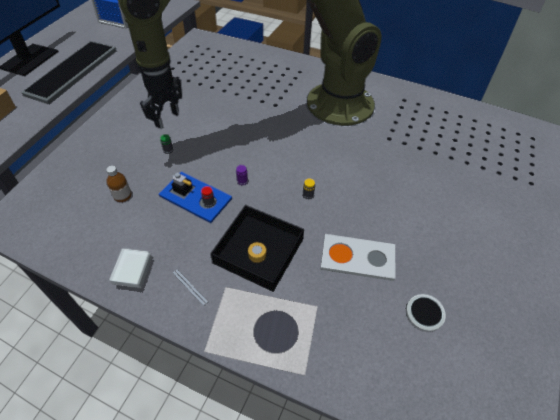

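The scene view shows red standing in the blue round nest at (207,194) and the positioner at (181,184). Now green.

Call:
arm_command(steps=[{"rot":[0,0,0],"offset":[-0.8,-0.05,0],"gripper":60},{"rot":[0,0,0],"offset":[-0.8,-0.05,0],"gripper":60},{"rot":[0,0,0],"offset":[0,0,1],"gripper":60},{"rot":[0,0,0],"offset":[0,0,1],"gripper":60},{"rot":[0,0,0],"offset":[0,0,1],"gripper":60},{"rot":[0,0,0],"offset":[0,0,1],"gripper":60},{"rot":[0,0,0],"offset":[0,0,1],"gripper":60},{"rot":[0,0,0],"offset":[0,0,0.55],"gripper":60},{"rot":[0,0,0],"offset":[0,0,0],"gripper":60}])

```text
time: 18.35
position: [0.447, -0.407, 0.0213]
tcp_rot: [-2.344, -2.088, 0.001]
contact_force: [0.8, -1.1, 0.2]
gripper_width: 0.06
grasp_force: 0.0
```

Call:
arm_command(steps=[{"rot":[0,0,0],"offset":[0,0,0],"gripper":25},{"rot":[0,0,0],"offset":[0,0,0],"gripper":25},{"rot":[0,0,0],"offset":[0,0,0],"gripper":25},{"rot":[0,0,0],"offset":[0,0,0],"gripper":25},{"rot":[0,0,0],"offset":[0,0,0],"gripper":25},{"rot":[0,0,0],"offset":[0,0,0],"gripper":25}])

```text
time: 18.95
position: [0.4483, -0.4076, 0.0241]
tcp_rot: [2.344, 2.088, -0.0]
contact_force: [-1.4, -0.3, 6.2]
gripper_width: 0.0293
grasp_force: 59.3
```

Run:
```python
from h import *
goto(.5645,.2835,.15)
```

```text
t 18.95 pos [ 0.4483 -0.4076  0.0241] ytool -6.6 j7 0.66 tilt 0.12
shift units now-frame [34.98  1.81 -6.34]
```

Call:
arm_command(steps=[{"rot":[0,0,0],"offset":[0,0,-0.5],"gripper":25},{"rot":[0,0,0],"offset":[0,0,-1],"gripper":25},{"rot":[0,0,0],"offset":[0,0,-1],"gripper":25},{"rot":[0,0,0],"offset":[0,0,-1],"gripper":25},{"rot":[0,0,0],"offset":[0.5,0,-1],"gripper":25},{"rot":[0,0,0],"offset":[1,0,-1],"gripper":25},{"rot":[0,0,0],"offset":[1,0,-0.5],"gripper":25},{"rot":[0,0,0],"offset":[1,0,0],"gripper":25},{"rot":[0,0,0],"offset":[1,0,0],"gripper":25},{"rot":[0,0,0],"offset":[1,0,0],"gripper":25},{"rot":[0,0,0],"offset":[1,0,0],"gripper":25},{"rot":[0,0,0],"offset":[1,0,0],"gripper":25}])

```text
time: 20.15
position: [0.465, -0.2568, 0.1434]
tcp_rot: [-2.345, -2.09, -0.0]
contact_force: [0.8, 0.6, -1.3]
gripper_width: 0.0297
grasp_force: 59.4
```

Call:
arm_command(steps=[{"rot":[0,0,0],"offset":[1,0,0],"gripper":25},{"rot":[0,0,0],"offset":[1,0,0],"gripper":25},{"rot":[0,0,0],"offset":[1,0,0],"gripper":25},{"rot":[0,0,0],"offset":[1,0,0],"gripper":25},{"rot":[0,0,0],"offset":[1,0,0],"gripper":25},{"rot":[0,0,0],"offset":[1,0,0],"gripper":25},{"rot":[0,0,0],"offset":[1,0,0],"gripper":25},{"rot":[0,0,0],"offset":[1,0,0],"gripper":25},{"rot":[0,0,0],"offset":[1,0,0],"gripper":25},{"rot":[0,0,0],"offset":[1,0,0],"gripper":25},{"rot":[0,0,0],"offset":[1,0,0],"gripper":25},{"rot":[0,0,0],"offset":[1,0,0],"gripper":25}])

```text
time: 21.35
position: [0.4925, -0.0185, 0.1434]
tcp_rot: [-2.345, -2.09, -0.0]
contact_force: [0.5, -0.7, -1.3]
gripper_width: 0.0294
grasp_force: 59.4
```

Call:
arm_command(steps=[{"rot":[0,0,0],"offset":[1,0.1,0],"gripper":25},{"rot":[0,0,0],"offset":[1,0.1,0],"gripper":25},{"rot":[0,0,0],"offset":[1,0.1,0],"gripper":25},{"rot":[0,0,0],"offset":[1,0.1,0],"gripper":25},{"rot":[0,0,0],"offset":[1,0.1,0],"gripper":25},{"rot":[0,0,0],"offset":[1,0.1,0],"gripper":25},{"rot":[0,0,0],"offset":[1,0.1,0],"gripper":25},{"rot":[0,0,0],"offset":[1,0.1,0],"gripper":25},{"rot":[0,0,0],"offset":[1,0.1,0],"gripper":25},{"rot":[0,0,0],"offset":[1,0.1,0],"gripper":25},{"rot":[0,0,0],"offset":[1,0.1,0],"gripper":25},{"rot":[0,0,0],"offset":[1,0.1,0],"gripper":25}])

```text
time: 22.55
position: [0.5441, 0.2174, 0.1432]
tcp_rot: [-2.346, -2.09, 0.0]
contact_force: [0.8, 0.2, -1.2]
gripper_width: 0.0293
grasp_force: 59.4
```

Run:
```python
from h import *
goto(.5645,.2835,.15)
```

```text
t 22.55 pos [0.5441 0.2174 0.1432] ytool -6.6 j7 -0.48 tilt 0.0
shift units now-frame [ 3.4   0.63 -0.34]
```

Call:
arm_command(steps=[{"rot":[0,0,0],"offset":[1,0.2,0.5],"gripper":25},{"rot":[0,0,0],"offset":[0.4,0.1,0.7],"gripper":25},{"rot":[0,0,0],"offset":[0,0,0.6],"gripper":25},{"rot":[0,0,0],"offset":[0,0,0],"gripper":25},{"rot":[0,0,0],"offset":[0,0,0],"gripper":25}])

```text
time: 23.05
position: [0.5529, 0.2417, 0.1061]
tcp_rot: [2.347, 2.088, -0.004]
contact_force: [0.2, -0.1, -2.3]
gripper_width: 0.0296
grasp_force: 59.4
```

Run:
```python
from h import *
goto(.5645,.2835,.03)
a=grab('wrist');b=a['img'].copy();th=np.linspace(0,6.28,40)
Q=np.c_[.5645+.024*np.cos(th),.2835+.024*np.sin(th),0*th+.012];cv2.polylines(b,[proj(a,Q).astype(int)],True,(255,0,0),1);cv2.imwrite('pics/w5.png',b[:,:,::-1])
print(proj(a,[(.5645,.2835,.009)]))
```

```text
t 23.05 pos [0.5529 0.2417 0.1061] ytool -6.7 j7 -0.51 tilt 0.14
shift units now-frame [2.15 0.34 3.8 ]
[[278.60923082 165.8812473 ]]
```

View pics/w5.png

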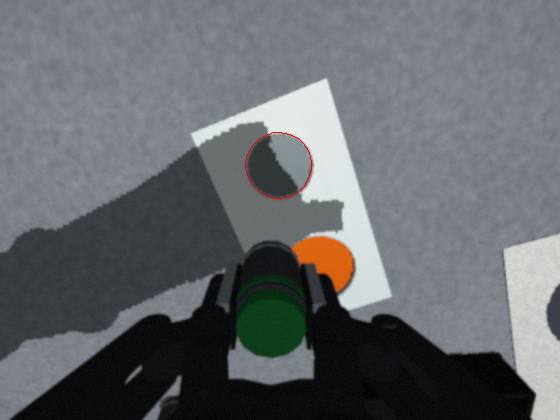

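The grey nest sits exactly on the predicted circle at (279,166). Placing green.

Call:
arm_command(steps=[{"rot":[0,0,0],"offset":[1,0.17,0],"gripper":25},{"rot":[0,0,0],"offset":[1,0.17,0],"gripper":25},{"rot":[0,0,0],"offset":[0.15,0,0],"gripper":25},{"rot":[0,0,0],"offset":[0,0,1],"gripper":25},{"rot":[0,0,0],"offset":[0,0,1],"gripper":25},{"rot":[0,0,0],"offset":[0,0,0.8],"gripper":25},{"rot":[0,0,0],"offset":[0,0,0.4],"gripper":25},{"rot":[0,0,0],"offset":[0,0,0.3],"gripper":25},{"rot":[0,0,0],"offset":[0,0,0.2],"gripper":25},{"rot":[0,0,0],"offset":[0,0,0],"gripper":25},{"rot":[0,0,0],"offset":[0,0,0],"gripper":25}])

```text
time: 24.2
position: [0.5653, 0.2853, 0.0335]
tcp_rot: [2.345, 2.09, 0.001]
contact_force: [0.1, -0.3, -1.6]
gripper_width: 0.0297
grasp_force: 59.5
```

Call:
arm_command(steps=[{"rot":[0,0,0],"offset":[-0.07,0,0.07],"gripper":25},{"rot":[0,0,0],"offset":[0,0,0.07],"gripper":25},{"rot":[0,0,0],"offset":[0,0,0.05],"gripper":25},{"rot":[0,0,0],"offset":[0,0,0],"gripper":25}])

```text
time: 24.6
position: [0.565, 0.2837, 0.0301]
tcp_rot: [2.346, 2.09, 0.001]
contact_force: [-2.2, -1.9, 6.6]
gripper_width: 0.0298
grasp_force: 60.4
```

Call:
arm_command(steps=[{"rot":[0,0,0],"offset":[0,0,0],"gripper":40},{"rot":[0,0,0],"offset":[0,0,0],"gripper":50},{"rot":[0,0,0],"offset":[0,0,0],"gripper":55},{"rot":[0,0,0],"offset":[0,0,0],"gripper":55},{"rot":[0,0,0],"offset":[0,0,-0.5],"gripper":55},{"rot":[0,0,0],"offset":[0,0,-1],"gripper":55},{"rot":[0,0,0],"offset":[0,0,-1],"gripper":55},{"rot":[0,0,0],"offset":[0,0,-1],"gripper":55},{"rot":[0,0,0],"offset":[0,0,-1],"gripper":55},{"rot":[0,0,0],"offset":[-1,0.5,-0.7],"gripper":66},{"rot":[0,0,0],"offset":[-1,0.5,0],"gripper":66},{"rot":[0,0,0],"offset":[-1,0.5,0],"gripper":66}])

```text
time: 25.8
position: [0.5883, 0.2204, 0.1346]
tcp_rot: [2.344, 2.09, 0.003]
contact_force: [-0.4, 0.1, -1.1]
gripper_width: 0.066
grasp_force: 0.0
```

Call:
arm_command(steps=[{"rot":[0,0,0],"offset":[-1,0.5,0],"gripper":66},{"rot":[0,0,0],"offset":[-1,0.5,0],"gripper":66},{"rot":[0,0,0],"offset":[-1,0.5,0],"gripper":66},{"rot":[0,0,0],"offset":[-1,0.5,0],"gripper":66},{"rot":[0,0,0],"offset":[-1,0.5,0],"gripper":66},{"rot":[0,0,0],"offset":[-1,0.6,0],"gripper":66},{"rot":[0,0,0],"offset":[-1,0.6,0],"gripper":66},{"rot":[0,0,0],"offset":[-0.7,0.6,0],"gripper":66},{"rot":[0,0,0],"offset":[-0.3,0.4,0],"gripper":66},{"rot":[0,0,0],"offset":[0,0,0],"gripper":66}])

```text
time: 26.8
position: [0.6636, 0.0501, 0.1332]
tcp_rot: [2.347, 2.088, 0.001]
contact_force: [-0.1, 0.2, -0.2]
gripper_width: 0.0657
grasp_force: 0.0
```

Run:
```python
from h import *
goto(.675,.0085,.021)
a=grab('wrist','w6.png');print(proj(a,[(.675,.0085,.029)]))
```

```text
t 26.8 pos [0.6636 0.0501 0.1332] ytool -6.7 j7 -0.18 tilt 0.04
shift units now-frame [-2.    0.8   5.61]
[[288.57385471 262.57623389]]
```

View pics/w6.png

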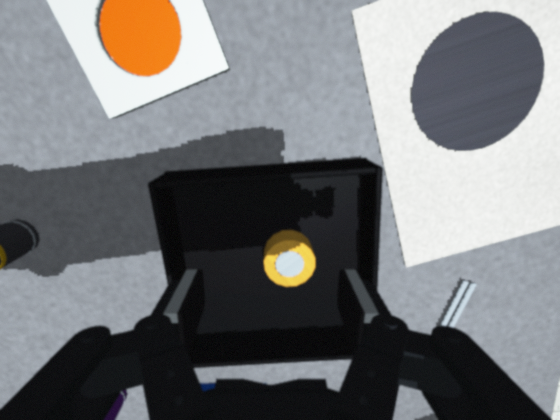

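The wrist view shows the puck's steel spot at (289,263), as predicted, with plenty of room to the box walls. Grasping.

Call:
arm_command(steps=[{"rot":[0,0,0],"offset":[-1,0.4,0],"gripper":66},{"rot":[0,0,0],"offset":[-1,0.4,0],"gripper":66},{"rot":[0,0,0],"offset":[0,0,1],"gripper":66},{"rot":[0,0,0],"offset":[0,0,1],"gripper":66},{"rot":[0,0,0],"offset":[0,0,1],"gripper":66},{"rot":[0,0,0],"offset":[0,0,1],"gripper":66},{"rot":[0,0,0],"offset":[0,0,0.9],"gripper":66},{"rot":[0,0,0],"offset":[0,0,0.5],"gripper":66},{"rot":[0,0,0],"offset":[0,0,0.2],"gripper":66},{"rot":[0,0,0],"offset":[0,0,0.1],"gripper":66},{"rot":[0,0,0],"offset":[0,0,0],"gripper":66}])

```text
time: 27.95
position: [0.6743, 0.0098, 0.0196]
tcp_rot: [2.345, 2.09, 0.001]
contact_force: [0.4, -0.7, -0.1]
gripper_width: 0.0659
grasp_force: 0.0
```

Run:
```python
from h import *
goto(.675,.0085,.019)
```

```text
t 27.95 pos [0.6743 0.0098 0.0196] ytool -6.6 j7 -0.11 tilt 0.04
shift units now-frame [-0.06  0.04  0.03]
```

Call:
arm_command(steps=[{"rot":[0,0,0],"offset":[-0.05,0,0],"gripper":35},{"rot":[0,0,0],"offset":[0,0,0],"gripper":35},{"rot":[0,0,0],"offset":[0,0,0],"gripper":35},{"rot":[0,0,0],"offset":[0,0,0],"gripper":35},{"rot":[0,0,0],"offset":[0,0,0],"gripper":35},{"rot":[0,0,0],"offset":[0,0,0],"gripper":35}])

```text
time: 28.55
position: [0.6746, 0.0082, 0.0204]
tcp_rot: [2.345, 2.089, 0.002]
contact_force: [-0.8, -0.9, 6.2]
gripper_width: 0.0415
grasp_force: 60.9
```

Call:
arm_command(steps=[{"rot":[0,0,0],"offset":[0,0,-0.3],"gripper":35},{"rot":[0,0,0],"offset":[0,0,-0.7],"gripper":35},{"rot":[0,0,0],"offset":[0,0,-1],"gripper":35},{"rot":[0,0,0],"offset":[0,0,-1],"gripper":35},{"rot":[0,0,0],"offset":[0,0,-1],"gripper":35},{"rot":[0,0,0],"offset":[0,0,-0.6],"gripper":35},{"rot":[0,0,0],"offset":[0,0,0],"gripper":35}])

```text
time: 29.25
position: [0.675, 0.0084, 0.1135]
tcp_rot: [2.344, 2.088, 0.004]
contact_force: [0.2, -0.1, -2.7]
gripper_width: 0.0418
grasp_force: 61.1
```

Run:
```python
from h import *
goto(.587,.1965,.11)
```

```text
t 29.25 pos [0.675  0.0084 0.1135] ytool -6.6 j7 -0.12 tilt 0.22
shift units now-frame [ 8.83 -5.45  0.16]
```

Call:
arm_command(steps=[{"rot":[0,0,0],"offset":[0.5,-0.3,0],"gripper":35},{"rot":[0,0,0],"offset":[1,-0.6,0],"gripper":35},{"rot":[0,0,0],"offset":[1,-0.6,0],"gripper":35},{"rot":[0,0,0],"offset":[1,-0.6,0],"gripper":35},{"rot":[0,0,0],"offset":[1,-0.6,0],"gripper":35},{"rot":[0,0,0],"offset":[1,-0.6,0],"gripper":35},{"rot":[0,0,0],"offset":[1,-0.6,0],"gripper":35},{"rot":[0,0,0],"offset":[1,-0.6,0],"gripper":35},{"rot":[0,0,0],"offset":[0.8,-0.6,0],"gripper":35},{"rot":[0,0,0],"offset":[0.4,-0.3,0],"gripper":35},{"rot":[0,0,0],"offset":[0,0,0],"gripper":35},{"rot":[0,0,0],"offset":[0,0,0],"gripper":35}])

```text
time: 30.45
position: [0.5866, 0.1929, 0.1106]
tcp_rot: [2.345, 2.089, -0.002]
contact_force: [-0.2, -0.5, -1.7]
gripper_width: 0.0419
grasp_force: 61.1
```

Run:
```python
from h import *
goto(.5866,.1963,.0224)
```

```text
t 30.45 pos [0.5866 0.1929 0.1106] ytool -6.6 j7 -0.41 tilt 0.07
shift units now-frame [ 0.17 -0.02  4.41]
```

Call:
arm_command(steps=[{"rot":[0,0,0],"offset":[0.15,0,0.5],"gripper":35},{"rot":[0,0,0],"offset":[0,0,1],"gripper":35},{"rot":[0,0,0],"offset":[0,0,1],"gripper":35},{"rot":[0,0,0],"offset":[0,0,0.8],"gripper":35},{"rot":[0,0,0],"offset":[0,0,0.4],"gripper":35},{"rot":[0,0,0],"offset":[0,0,0.3],"gripper":35},{"rot":[0,0,0],"offset":[0,0,0.15],"gripper":35},{"rot":[0,0,0],"offset":[0,0,0.1],"gripper":35},{"rot":[0,0,0],"offset":[0,0,0],"gripper":35},{"rot":[0,0,0],"offset":[0,0,0],"gripper":35}])

```text
time: 31.45
position: [0.5872, 0.1969, 0.0266]
tcp_rot: [2.345, 2.09, 0.001]
contact_force: [-0.9, -0.3, -2.5]
gripper_width: 0.0415
grasp_force: 61.1
```

Call:
arm_command(steps=[{"rot":[0,0,0],"offset":[0,0,0.07],"gripper":35},{"rot":[0,0,0],"offset":[0,0,0.06],"gripper":35},{"rot":[0,0,0],"offset":[0,0,0.04],"gripper":35},{"rot":[0,0,0],"offset":[0,0,0.03],"gripper":35},{"rot":[0,0,0],"offset":[0,0,0],"gripper":35}])

```text
time: 31.95
position: [0.5869, 0.1967, 0.022]
tcp_rot: [-2.346, -2.09, 0.0]
contact_force: [0.5, -0.2, -3.2]
gripper_width: 0.0417
grasp_force: 61.1
```

Call:
arm_command(steps=[{"rot":[0,0,0],"offset":[0,0,0.04],"gripper":35},{"rot":[0,0,0],"offset":[0,0,0],"gripper":35}])

```text
time: 32.15
position: [0.587, 0.1967, 0.0214]
tcp_rot: [2.346, 2.09, 0.0]
contact_force: [0.2, -0.4, -0.3]
gripper_width: 0.0422
grasp_force: 61.2
```

Weight is off the grip. Release, rise clear and check.

Call:
arm_command(steps=[{"rot":[0,0,0],"offset":[0,0,0.01],"gripper":50},{"rot":[0,0,0],"offset":[0,0,0],"gripper":58},{"rot":[0,0,0],"offset":[0,0,0],"gripper":62},{"rot":[0,0,0],"offset":[0,0,0],"gripper":62},{"rot":[0,0,0],"offset":[0,0,-0.5],"gripper":62},{"rot":[0,0,0],"offset":[0,0,-1],"gripper":62},{"rot":[0,0,0],"offset":[0,0,-1],"gripper":62},{"rot":[0,0,0],"offset":[0,0,-1],"gripper":62},{"rot":[0,0,0],"offset":[0,0,-1],"gripper":62},{"rot":[0,0,0],"offset":[0,0,-1],"gripper":62},{"rot":[0,0,0],"offset":[0,0,-1],"gripper":62},{"rot":[0,0,0],"offset":[0,0,0],"gripper":62}])

```text
time: 33.35
position: [0.5886, 0.1971, 0.1547]
tcp_rot: [2.344, 2.088, 0.008]
contact_force: [1.0, 0.2, 0.4]
gripper_width: 0.0619
grasp_force: 0.0
```

Run:
```python
from h import *
w=grab('wrist');a=grab('scene');b=grab('side')
f=lambda d,x,y,W,H,s:cv2.resize(d['img'][y:y+H,x:x+W],(W*s,H*s),interpolation=cv2.INTER_CUBIC)
A=f(a,150,165,130,75,3);B=f(b,280,235,130,75,3)
cv2.imwrite('pics/f.png',np.vstack([np.hstack([A,B]),np.pad(cv2.resize(w['img'],(466,350)),((0,0),(0,314),(0,0)))])[:,:,::-1])
```

```text
(no output)
```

View pics/f.png

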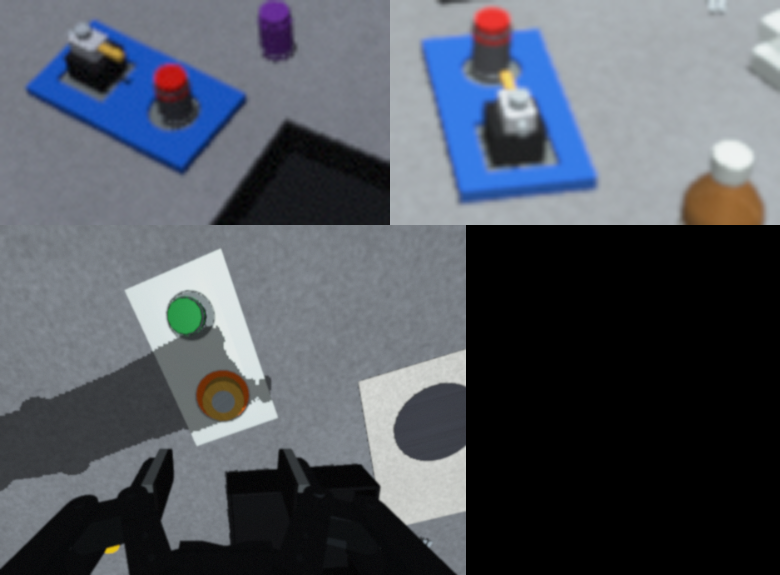

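The crops show red and the positioner upright in the blue tray. In the wrist view, green (186,315) and the puck (222,398) are each inside their white-tray nest. I'll check green's and red's offsets, then hand in.

Run:
```python
from h import *
w=grab('wrist');m,s,ce=blob(w,'green',(223,108),50);print(s,cast(w,[ce],.058)[0].round(4))
a=grab('scene');b=grab('side')
u=[blob(a,'red',(207,190),18)[2],blob(b,'red',(313,240),16)[2]];print('red',tri((a,b),u).round(4))
y=[blob(a,'yellow',(309,184),18)[2],blob(b,'yellow',(238,206),14)[2]];print('yellow',tri((a,b),y).round(4))
```

```text
[ 204   85   42   46 1477] [0.5657 0.2835 0.058 ]
red [ 0.5812 -0.1826  0.0539]
yellow [0.4357 0.0512 0.0492]
```

```bash
python3 -c "
from h import *
print(finish_job())"
```

```text
the job is handed in; nothing more can be done
None
```

The job is handed in at about 33.5 s of the 96 s allowed: all four pieces were set down gently and look upright and flat in their named nests in the final images. Yellow is within about 1 mm of its start, and I never went near the dish or bottle.

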